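# Set the kiln's programme selector to the third click and start it

## Robot

A 7-joint arm with a two-finger parallel gripper is mounted at the origin on the work surface. World frame = base frame: x ahead of the robot, y to its left, z up, the work surface at z = 0. Lengths are in m, angles in rad, forces in N, time in s.
With the tool pointing down it reaches from about 0.425 to 1.025 m from the base axis. Payload 9.4 kg.
Tool frame: the origin (TCP) lies at the centre of the arm's flange, where the gripper is bolted on; the fingertips stand 186 mm ahead of it and the grasp point (between the pads) lies 167 mm ahead of it (r.grip_point_offset is the distance from the TCP to the grasp point, in m); y points along the fingers, x is the direction in which the jaws open and shut, and the axes are right-handed (so a half turn about y gives the same grasp; the last joint's range is limited). The gripper opens to 93 mm and grips with 3 to 60 N. Pads are 15 mm wide; open, the fingers measure 128 mm over their backs; the gripper's body (75 mm by 188 mm) begins 65 mm behind the grasp point.
Start: joints at [-1.426, 0.599, -0.003, 1.599, 0.002, 0.943, -0.08], TCP at [0.159, 0.707, 0.405] pointing down, gripper open.
Joint ranges: [-2.57, 2.57], [-0.35, 1.97], [-1.29, 1.29], [0.11, 2.56], [-1.05, 4.19], [0.11, 1.86], [-2.63, 2.63]. Speed limits (rad/s): [2.22, 2.22, 3.01, 3.01, 3.14, 3.14, 3.14].

## Interface

Orientations are given as a rotation vector (axis times angle).
In Python, from station import r gives the robot as it stands. The module is installed in compiled form; this text tells all that it offers.
- The arm moves only by the shell command python3 -m creep 'ROWS'. ROWS is JSON, one flat list of numbers, 7 for each row, row after row: the finger opening in m, from 0 to 0.093, then the shift along the tool's x, y, z in m, then the turn, a rotation vector about the tool's x, y, z in rad. In form: [grip, x, y, z, ax, ay, az, grip, x, y, z, ax, ay, az, ...]. A call has 1 to 10 rows; each row is the pose to reach, as a shift and turn from the pose commanded when the call began, along the tool's axes at that moment; what a row does not reach only later rows make up. A row lasts 1/10 s, in which the tool goes at most 50 mm and 8.59 degrees, less where a joint would pass 70% of its speed; a pose out of reach is approached as far as the arm can. A call with a gripper value outside its range is refused whole. The fingers move at their own pace and stop on an object; the grip force is fixed at half the most. Time passes only in rows, so rows that repeat a pose let the fingers close. It gives the time, the measured TCP pose, the force and the opening at its end, in the units of the state.
- r.get_obs(): the state, without advancing time (a new reading comes with each control period).
- r.get_image(name): name is "side" or "top" or "wrist"; returns a dict with "color" (420x560x3 uint8, red, green, blue), "vfov" (degrees; the focal length in pixels is half the picture's height over the tangent of half this angle, whatever the lens; pixels are square), "cx", "cy" (the principal point, pixels), "D" ([k1, k2, p1, p2, k3] as OpenCV has them; the pictures are not rectified), "origin" and "rotation" of the camera in the world; the wrist camera has in their place "mount" (4x4, takes a point from camera to tool coordinates, whose origin is the TCP and whose axes are the tool frame's). Camera axes: x right, y down, z forward; pixel columns grow to the right and rows downward; lengths in m; the calibration is good to about 2 mm. A picture is of the moment at which its call begins: read the wrist's pose just before it. There is no depth.
- r.hand_in(): hands the job in, once; it reports no verdict.
The state is a dict: "time": time; "joint_positions": joint angles; "joint_vel": joint speeds; "joint_torque": joint torques, N m; "eef_pos": TCP position; "tcp_rot": TCP orientation; "ft_force": force on the tool from outside, world axes, zero at the start; "torque": the same for the moment, N m; "opening": opening from 0.0 (shut) to 1.0 (fully open).
Only numpy, scipy, OpenCV 4.12 (cv2) and the standard library are available. Lean on these libraries where they do the work, as an engineer would, in place of code of your own. Each camera call takes 0.05 s, during which the arm holds its last target. There are 200 camera calls.

## Task

Start the bisque firing at the kiln's control box: its programme selector, the bar-shaped knob, rests at its end stop; turn it three clicks clockwise (seen from above). Then press the start button on the same box and let go of it.

Things in the scene. Friction and masses are not known exactly. Their poses are not given: they have to be found in the camera images.
- selector (a joint): The kiln's programme selector, a black bar knob on an upright axis on top of the kiln's control box. Angle in rad: 0 at its end stop, where it starts, growing clockwise seen from above. It clicks every 25 degrees (0.436), seven clicks in all; the third is at 1.309. Turning takes about 0.06 N m; let go, it falls into the nearest click. Ticks on the panel mark the clicks, the end stop's is longest.
- selector_grip (a point): Point on the selector's axis at grip height, 37 mm above the box's top (box 150 x 240 x 70 mm, grey with aluminium panel, fixed). Turns with the knob: x along the bar, z up; a white line marks the bar's -x end, the pointer. Bar 46 mm long, 14 wide (along y), its top 7 mm above this point, its foot 25 below on a bright flange of 24 mm radius. Nothing else tall within 70 mm of the axis.
- start (a joint): Travel of the kiln's start button in m: 0 when up, 0.006 when fully down. A spring brings it back; fully down takes 5 N.
- start_top (a point): Centre of the top of the start button: round, grey, 26 mm across, black housing, on the kiln's box, 22 mm above its top (92 above the bench); pressed straight down. With the selector at its end stop it lies 110 mm from the selector's axis along the bar's -y and 35 mm along -x. The small round knob 75 mm behind it and the other box, with a big round knob and a like button, are not part of the job.

How it is judged:
By the outcome, as a careful person would: the job done as asked, in the order asked, and still so for the second after the job is handed in, with the robot touching nothing.
It also fails if it takes over 45 s, if anything falls off the work surface, if the arm or the gripper's body presses on something with over 40 N, if the wrist force passes 120 N, or if a joint passes its speed limit or range.

## Working session

There is one attempt and no reset: what is moved stays moved. The work goes in short steps, Python scripts to look and compute and a shell command to move; the robot and the scene stay as the last step left them, time stands still between calls to the robot, and variables do not carry over. Pictures are saved under pics/ and viewed, about 8 in all and at most 12, crops included, and the job is handed in when it is done.

```bash
mkdir -p pics; cat > h.py <<'E'
import numpy as np,cv2,pickle
from scipy.spatial.transform import Rotation as R
from station import r
def snap(cam,name):
    o=r.get_obs(); im=r.get_image(cam)
    f=im["color"].shape[0]/2/np.tan(np.radians(im["vfov"])/2)
    K=np.array([[f,0,im["cx"]],[0,f,im["cy"]],[0,0,1]])
    if cam=="wrist":
        M=np.array(im["mount"]);Rt=R.from_rotvec(o["tcp_rot"]).as_matrix()
        Rc=Rt@M[:3,:3]; c=Rt@M[:3,3]+o["eef_pos"]
    else: Rc=np.array(im["rotation"]);c=np.array(im["origin"])
    if Rc.shape!=(3,3): print("rot shape",Rc.shape)
    d=dict(K=K,D=np.array(im["D"],float),Rc=Rc,c=c,img=im["color"])
    pickle.dump(d,open(f"pics/{name}.pkl","wb"))
    cv2.imwrite(f"pics/{name}.png",im["color"][:,:,::-1]); return d
def load(n): return pickle.load(open(f"pics/{n}.pkl","rb"))
def ray(d,p):
    u=cv2.undistortPoints(np.array([[p]],float),d["K"],d["D"])[0,0]
    v=d["Rc"]@np.array([u[0],u[1],1]);return d["c"],v/np.linalg.norm(v)
def at_z(d,p,z):
    c,v=ray(d,p);return c+v*(z-c[2])/v[2]
def tri(obs):
    A=0;b=0
    for d,p in obs:
        c,v=ray(d,p);P=np.eye(3)-np.outer(v,v);A=A+P;b=b+P@c
    x=np.linalg.solve(A,b)
    return x,[np.linalg.norm((np.eye(3)-np.outer(ray(d,p)[1],ray(d,p)[1]))@(x-d["c"])) for d,p in obs]
def proj(d,X):
    rv=cv2.Rodrigues(d["Rc"].T)[0]
    return cv2.projectPoints(np.array([X],float),rv,-d["Rc"].T@d["c"],d["K"],d["D"])[0][0,0]
E
python3 - <<'E'
from h import *
a=snap("top","top0");b=snap("side","side0");w=snap("wrist","wrist0")
print(r.get_obs());print(a["c"],b["c"],w["c"],w["Rc"])
cv2.imwrite("pics/m0.png",cv2.resize(np.vstack([np.hstack([a["img"],b["img"]])]),None,fx=.714,fy=.714)[:,:,::-1])
E
```

```text
rot shape (3,)
rot shape (3,)
{'time': 0.15, 'joint_positions': array([-1.42570606,  0.59996256, -0.0025223 ,  1.59996702,  0.00183114,
        0.9429262 , -0.07981523]), 'joint_vel': array([ 0.00228903, -0.0030895 ,  0.00029228, -0.00315661, -0.00158995,
        0.00177069,  0.00086456]), 'joint_torque': array([ 2.86534050e-03, -7.65585852e+01,  1.49891384e+00, -2.52565956e+01,
       -5.24131267e-02,  1.49167737e-02,  7.16699378e-05]), 'eef_pos': array([0.15945138, 0.7070861 , 0.40403574]), 'tcp_rot': array([-1.30689099, -1.04370928,  1.04518133]), 'ft_force': array([-0.2688626 ,  0.03631137,  0.37255013]), 'torque': array([ 0.01062192, -0.05488459, -0.04383225]), 'opening': 1.000385440137118}
[ 0.36236927 -0.00573835  1.09522274] [ 0.25777715 -0.4909624   0.79291332] [0.08747533 0.7236668  0.38303941] [[ 2.19746677e-01  9.40264710e-01  2.60026291e-01]
 [ 9.75556966e-01 -2.11813808e-01 -5.85108275e-02]
 [ 6.14925697e-05  2.66528020e-01 -9.63827169e-01]]
```

View pics/top0.png

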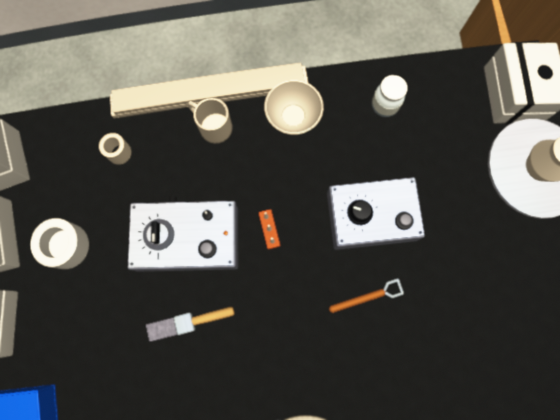

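View pics/side0.png

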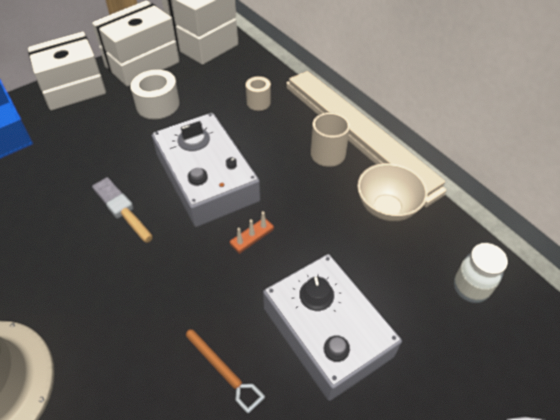

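The kiln box is the left one in the top view: bar knob at about (157,235) and start button at (207,248). In the side view they are at (193,131) and (198,176). The tool's y axis is the approach direction, and the fixed cameras' rotation is a rotation vector. Next I'll enlarge both views.

```bash
sed -i 's/    if Rc.shape.*/    if Rc.shape!=(3,3): Rc=R.from_rotvec(Rc).as_matrix()/' h.py
python3 - <<'E'
from h import *
a=snap("top","top1");b=snap("side","side1")
f=lambda i,x,y,w,h,s:cv2.resize(i[y:y+h,x:x+w],None,fx=s,fy=s,interpolation=cv2.INTER_CUBIC)
A=f(a["img"],120,190,130,92,6); B=f(b["img"],145,105,130,120,6)[:600]
cv2.imwrite("pics/cA.png",A[:,:,::-1]);cv2.imwrite("pics/cB.png",cv2.resize(B,None,fx=1,fy=1)[:600,:,::-1])
print(R.from_rotvec(r.get_obs()["tcp_rot"]).as_matrix().round(3))
X,e=tri([(a,(157,235)),(b,(193,131))]);print(X,e)
X,e=tri([(a,(207,248)),(b,(198,176))]);print(X,e)
E
```

```text
[[ 0.22  -0.    -0.976]
 [ 0.976 -0.001  0.22 ]
 [-0.001 -1.    -0.   ]]
[0.55528772 0.23932485 0.09965058] [np.float64(0.003073860607990997), np.float64(0.003073860607991267)]
[0.51136116 0.13908294 0.07662829] [np.float64(0.00028253181129266427), np.float64(0.00028253181129277237)]
```

View pics/cA.png

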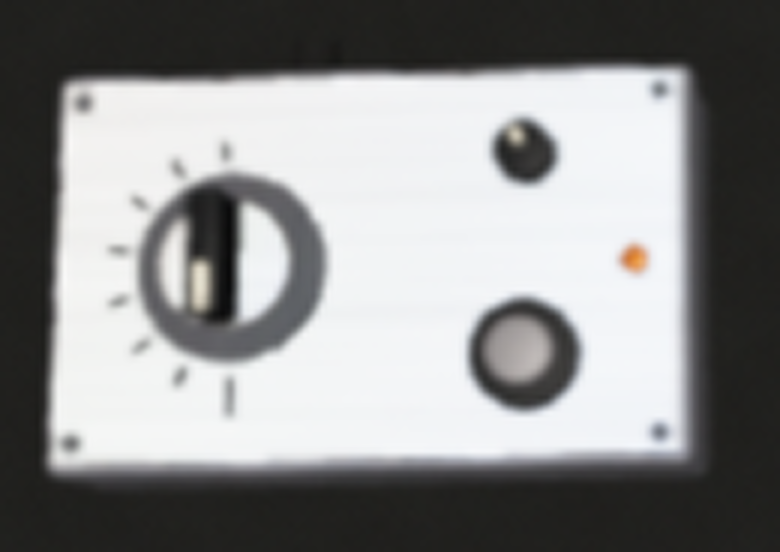

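View pics/cB.png

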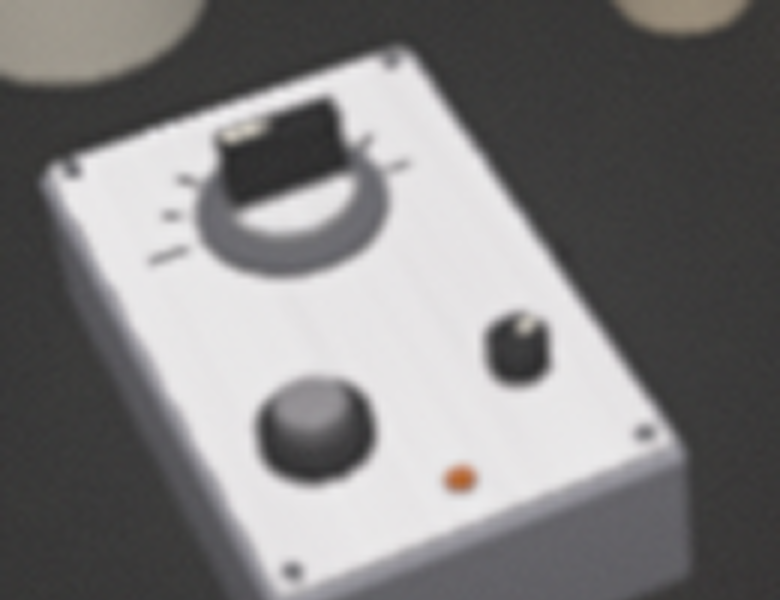

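```bash
python3 - <<'E'
from h import *
a=load("top1");b=load("side1")
a["Rc"].shape
A=lambda x,y:(a,(120+x/6,190+y/6)); B=lambda x,y:(b,(145+x/6,105+y/6))
for n,p,q in [("bartop",(204,255),(277,120)),("start",(517,349),(312,402)),("scrTL",(83,102),(392,60)),("scrBL",(70,443),(72,168)),("scrTR",(660,89),(644,432)),("scrBR",(659,432),(292,570)),("endtick far",(230,415),(150,262)),("tick7",(225,143),(409,162)),("flange",(230,265),(292,200))]:
    X,e=tri([A(*p),B(*q)]);print(n,X.round(4),round(e[0],4))
E
```

```text
bartop [0.5568 0.2421 0.1145] 0.0011
start [0.5101 0.139  0.0889] 0.0004
scrTL [0.6295 0.2938 0.0705] 0.0001
scrBL [0.5021 0.3093 0.0721] 0.0002
scrTR [0.6011 0.0771 0.0716] 0.0002
scrBR [0.4747 0.0938 0.0707] 0.0002
endtick far [0.5037 0.2498 0.0701] 0.0001
tick7 [0.6062 0.2419 0.069 ] 0.0002
flange [0.5585 0.243  0.0752] 0.0001
```

Measurements are consistent: panel height 0.071, start button 0.089, and the axis at about (0.5575, 0.2425). The button position predicted from the bar's axis is (0.509, 0.1375), against (0.510, 0.139) measured. I'll move to above the knob, lifting first.

```bash
python3 -m creep '[0.093,0,-0.05,0,0,0,0, 0.093,0,-0.09,0,0,0,0, 0.093,-0.366,-0.09,-0.490,0,-0.1,0, 0.093,-0.366,-0.09,-0.490,0,-0.1,0, 0.093,-0.366,-0.09,-0.490,0,-0.1,0, 0.093,-0.366,-0.09,-0.490,0,-0.1,0, 0.093,-0.366,-0.09,-0.490,0,-0.1,0, 0.093,-0.366,-0.09,-0.490,0,-0.1,0, 0.093,-0.366,-0.09,-0.490,0,-0.1,0, 0.093,-0.366,-0.09,-0.490,0,-0.1,0]'
cat > rel.py <<'E'
import sys
from h import *
o=r.get_obs();T=R.from_rotvec(o["tcp_rot"]).as_matrix()
t=np.array([float(v) for v in sys.argv[1:4]])
print("t",o["time"],"pos",o["eef_pos"].round(4),"q",o["joint_positions"].round(3),"F",o["ft_force"].round(1),"open",round(o["opening"],3))
print("xaxis deg",np.degrees(np.arctan2(T[1,0],T[0,0])).round(2),"yaxis",T[:,1].round(4),"rel",(T.T@(t-o["eef_pos"])).round(4))
E
python3 rel.py .5575 .2425 .374
```

```text
time: 1.25
eef_pos: [0.4205, 0.4014, 0.4949]
tcp_rot: [-1.264, -1.119, 1.119]
ft_force: [0.7, 1.5, 0.1]
opening: 0.999
t 1.25 pos [0.4205 0.4014 0.4949] q [-0.884  0.333  0.033  1.831 -0.013  0.977  0.603] F [0.7 1.5 0.1] open 0.999
xaxis deg 83.02 yaxis [ 3.e-04  3.e-04 -1.e+00] rel [-0.1411  0.1209 -0.1553]
```

```bash
python3 -m creep '[0.093,-0.141,0.1,-0.155,0,0,0, 0.093,-0.141,0.1,-0.155,0,0,0, 0.093,-0.141,0.1,-0.155,0,0,0, 0.093,-0.141,0.1,-0.155,0,0,0, 0.093,-0.141,0.1,-0.155,0,0,0, 0.093,-0.141,0.1,-0.155,0,0,0, 0.093,-0.141,0.1,-0.155,0,0,0, 0.093,-0.141,0.1,-0.155,0,0,0]'
python3 rel.py .5575 .2425 .276
python3 - <<'E'
from h import *
w=snap("wrist","w1")
for n,X in [("bar",(.5575,.2425,.114)),("start",(.5095,.138,.092)),("endtick",(.5037,.2498,.07)),("tick7",(.6062,.2419,.07))]: print(n,proj(w,X).round(1))
cv2.imwrite("pics/w1b.png",cv2.resize(w["img"],None,fx=1.4,fy=1.4)[:,:,::-1])
E
```

```text
time: 2.05
eef_pos: [0.5556, 0.2457, 0.3952]
tcp_rot: [-1.263, -1.121, 1.119]
ft_force: [0.2, 0.3, 0.0]
opening: 1.002
t 2.05 pos [0.5556 0.2457 0.3952] q [-0.551  0.468  0.06   1.89  -0.039  0.783  0.981] F [0.2 0.3 0. ] open 1.002
xaxis deg 83.11 yaxis [ 2.e-04  1.e-03 -1.e+00] rel [-0.003   0.1192 -0.0023]
bar [276.8 208.6]
start [147.3 161.4]
endtick [278.1 136. ]
tick7 [283.  243.8]
```

View pics/w1b.png

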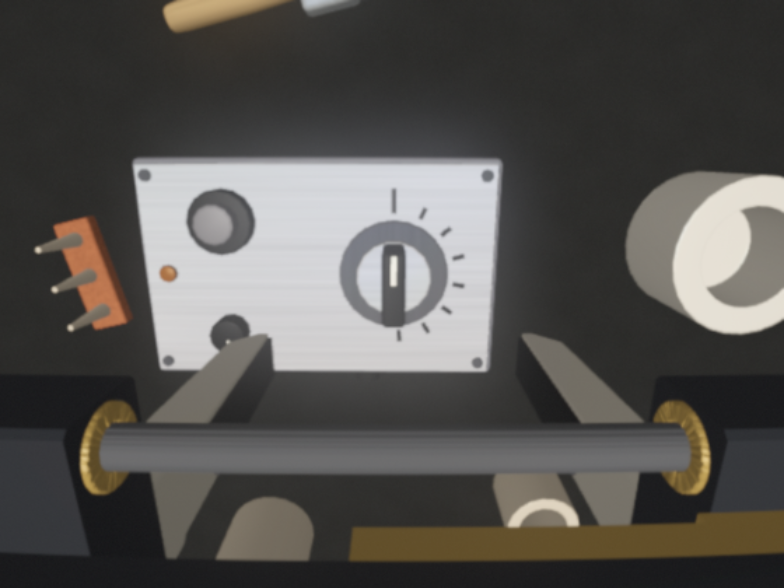

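The wrist view shows the bar at about (394,285) and the start button at (212,225), in display pixels. That is about 4 px to the right of my projections, meaning y is about +3 mm off. I'll settle lower and look again.

```bash
python3 -m creep '[0.093,-0.002,0.04,-0.002,0,0,0, 0.093,-0.002,0.06,-0.002,0,0,0, 0.093,-0.002,0.06,-0.002,0,0,0, 0.093,-0.002,0.06,-0.002,0,0,0]'
python3 rel.py .5575 .2425 .276
python3 - <<'E'
from h import *
w=snap("wrist","w2")
for n,X in [("bar",(.5575,.2425,.114)),("bar-x",(.5347,.2453,.114)),("bar+x",(.580,.2397,.114)),("start",(.5095,.138,.092)),("endtick",(.5037,.2498,.07)),("tick7",(.6062,.2419,.07))]: print(n,(1.4*proj(w,X)).round(1))
o=r.get_obs();T=R.from_rotvec(o["tcp_rot"]).as_matrix()
print("grasp", (1.4*proj(w,o["eef_pos"]+T[:,1]*.167)).round(1))
cv2.imwrite("pics/w2b.png",cv2.resize(w["img"],None,fx=1.4,fy=1.4)[:,:,::-1])
E
```

```text
time: 2.5
eef_pos: [0.5576, 0.2433, 0.3355]
tcp_rot: [-1.263, -1.12, 1.12]
ft_force: [0.1, -0.5, -0.3]
opening: 1.004
t 2.5 pos [0.5576 0.2433 0.3355] q [-0.54   0.543  0.052  1.94  -0.045  0.659  0.99 ] F [ 0.1 -0.5 -0.3] open 1.004
xaxis deg 83.11 yaxis [ 2.e-04  4.e-04 -1.e+00] rel [-0.0008  0.0595  0.0001]
bar [391.  324.2]
bar-x [391.  274.8]
bar+x [390.9 370.1]
start [163.3 239.2]
endtick [392.8 194.2]
tick7 [400.7 377.5]
grasp [392.7 381.8]
```

View pics/w2b.png

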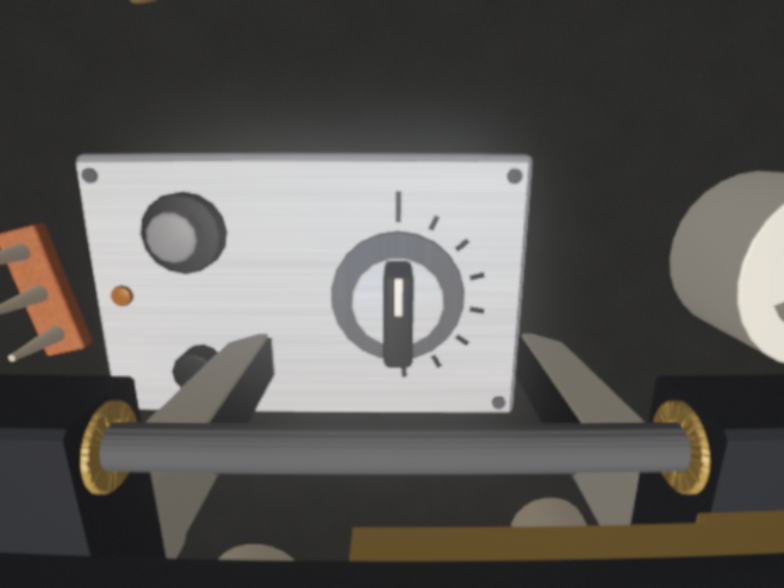

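Both fingers sit evenly about the bar: finger midpoint 397.5 px, bar 398 px. The wrist calibration looks about 2 mm off laterally, and lengthwise I'm within about 1–2 mm. I'll descend and close.

```bash
python3 -m creep '[0.093,0,0.03,0.001,0,0,0, 0.093,0,0.059,0.001,0,0,0, 0.093,0,0.059,0.001,0,0,0, 0.04,0,0.059,0.001,0,0,0, 0.02,0,0.059,0.001,0,0,0, 0.02,0,0.059,0.001,0,0,0, 0.02,0,0.059,0.001,0,0,0, 0.02,0,0.059,0.001,0,0,0]'
python3 rel.py .5575 .2435 .276
python3 -m creep '[0.0,0,0,0,0,0,0, 0,0,0,0,0,0,0, 0,0,0,0,0,0,0, 0,0,0,0,0,0,0]'
python3 rel.py .5575 .2435 .276
```

```text
time: 3.35
eef_pos: [0.557, 0.2424, 0.2764]
tcp_rot: [-1.265, -1.12, 1.118]
ft_force: [-0.8, 0.5, -0.2]
opening: 0.622
t 3.35 pos [0.557  0.2424 0.2764] q [-0.533  0.624  0.043  1.981 -0.049  0.537  0.994] F [-0.8  0.5 -0.2] open 0.622
xaxis deg 83.02 yaxis [ 9.e-04  5.e-04 -1.e+00] rel [ 0.0012  0.0004 -0.0003]
time: 3.75
eef_pos: [0.5569, 0.2423, 0.2757]
tcp_rot: [-1.264, -1.119, 1.119]
ft_force: [0.4, 0.5, -0.7]
opening: 0.278
t 3.75 pos [0.5569 0.2423 0.2757] q [-0.533  0.625  0.043  1.981 -0.049  0.537  0.994] F [ 0.4  0.5 -0.7] open 0.278
xaxis deg 83.02 yaxis [-1.e-04 -1.e-04 -1.e+00] rel [ 0.0012 -0.0003 -0.0004]
```

```bash
python3 -m creep '[0,0.001,0,0,0,0,0, 0,0.001,0,0,0,0,0, 0,0.001,0,0,0,0,0, 0,0.001,0,0,0,0,0, 0,0.001,0,0,0,0,0]'
python3 rel.py .5575 .2435 .276
```

```text
time: 4.25
eef_pos: [0.5571, 0.2445, 0.2757]
tcp_rot: [-1.263, -1.121, 1.118]
ft_force: [1.3, 5.3, -2.8]
opening: 0.148
t 4.25 pos [0.5571 0.2445 0.2757] q [-0.535  0.625  0.042  1.979 -0.05   0.537  0.992] F [ 1.3  5.3 -2.8] open 0.148
xaxis deg 83.07 yaxis [ 8.0e-04  1.6e-03 -1.0e+00] rel [-0.001  -0.0003 -0.0005]
```

Gripped: opening 13.8 mm matches the 14 mm bar. Now turning clockwise to 1.309, with a 1 mm lateral correction to ease the side force.

```bash
python3 -m creep '[0,0.001,0,0,0,0.12,0, 0,0.001,0,0,0.0,0.25,0, 0,0.001,0,0,0,0.38,0, 0,0.001,0,0,0,0.51,0, 0,0.001,0,0,0,0.64,0]'
python3 rel.py .5575 .2445 .276
```

```text
time: 4.75
eef_pos: [0.5573, 0.245, 0.2758]
tcp_rot: [-1.477, -0.629, 0.628]
ft_force: [0.6, 2.9, -3.4]
opening: 0.152
t 4.75 pos [0.5573 0.245  0.2758] q [-0.655  0.637  0.223  1.986 -0.258  0.544  0.551] F [ 0.6  2.9 -3.4] open 0.152
xaxis deg 46.1 yaxis [ 6.e-04  7.e-04 -1.e+00] rel [-0.0002 -0.0002 -0.0005]
```

```bash
python3 -m creep '[0,0,0,0,0,0.13,0, 0,0,0,0,0.0,0.26,0, 0,0,0,0,0,0.39,0, 0,0,0,0,0,0.52,0, 0,0,0,0,0,0.63,0, 0,0,0,0,0,0.675,0, 0,0,0,0,0,0.675,0, 0,0,0,0,0,0.675,0]'
python3 rel.py .5575 .2445 .276
```

```text
time: 5.55
eef_pos: [0.5574, 0.2451, 0.2757]
tcp_rot: [-1.568, -0.108, 0.106]
ft_force: [2.0, 4.7, -3.4]
opening: 0.151
t 5.55 pos [0.5574 0.2451 0.2757] q [-0.776  0.664  0.411  1.994 -0.47   0.576  0.093] F [ 2.   4.7 -3.4] open 0.151
xaxis deg 7.81 yaxis [ 9.e-04  7.e-04 -1.e+00] rel [-0.     -0.0003 -0.0006]
```

75.3° turned. Opening and rising straight up.

```bash
python3 -m creep '[0.05,0,0,0,0,0,0, 0.05,0,0,0,0,0,0, 0.05,0,0,0,0,0,0, 0.05,0,0,0,0,0,0, 0.05,0,0,0,0,0,0, 0.05,0,0,0,0,0,0, 0.05,0,-0.04,0,0,0,0, 0.05,0,-0.08,0,0,0,0, 0.05,0,-0.1,0,0,0,0]'
python3 rel.py .5575 .2445 .276
python3 - <<'E'
from h import *
a=snap("wrist","w3")
cv2.imwrite("pics/w3b.png",cv2.resize(a["img"],None,fx=1.4,fy=1.4)[:,:,::-1])
E
```

```text
time: 6.45
eef_pos: [0.5577, 0.2441, 0.3786]
tcp_rot: [-1.567, -0.107, 0.103]
ft_force: [0.4, 0.4, 0.3]
opening: 0.539
t 6.45 pos [0.5577 0.2441 0.3786] q [-0.855  0.535  0.523  1.923 -0.372  0.776  0.01 ] F [0.4 0.4 0.3] open 0.539
xaxis deg 7.65 yaxis [ 0.0027  0.0011 -1.    ] rel [-0.0004  0.1026  0.0004]
```

View pics/w3b.png

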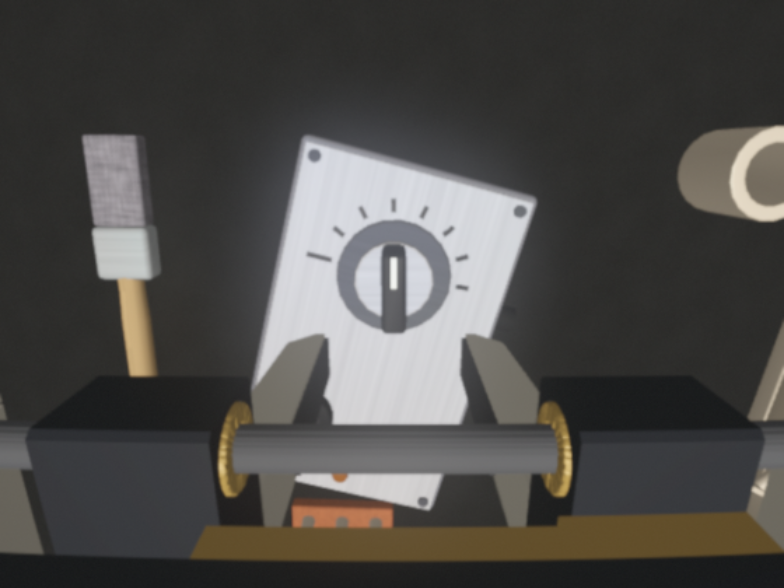

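The pointer at (393,250) lines up with the third short tick after the long end-stop tick, so the selector is at click 3. Now I'll shut the fingers and go above the button.

```bash
python3 -m creep '[0,-0.03,0,-0.048,0,0,0, 0,-0.062,0,-0.097,0,0,0, 0,-0.062,0,-0.097,0,0,0, 0,-0.062,0.03,-0.097,0,0,0, 0,-0.062,0.05,-0.097,0,0,0, 0,-0.062,0.07,-0.097,0,0,0, 0,-0.062,0.07,-0.097,0,0,0, 0,-0.062,0.07,-0.097,0,0,0]'
python3 rel.py .5095 .1395 .271
python3 - <<'E'
from h import *
a=snap("wrist","w4");b=snap("side","s4");i=b["img"][95:235,130:290]
i=cv2.resize(i,None,fx=2.5,fy=2.5,interpolation=cv2.INTER_CUBIC);w=cv2.resize(a["img"],(400,300))
cv2.imwrite("pics/w4b.png",np.vstack([np.pad(w,((0,0),(0,0),(0,0))),i])[:600,:,::-1] if 0 else np.hstack([w,cv2.resize(i,(400,350))[:300]])[:,:,::-1])
E
```

```text
time: 7.3
eef_pos: [0.5089, 0.1399, 0.3057]
tcp_rot: [-1.569, -0.104, 0.106]
ft_force: [0.1, -0.5, 1.4]
opening: 0.007
t 7.3 pos [0.5089 0.1399 0.3057] q [-0.672  0.546  0.429  2.157 -0.447  0.524  0.228] F [ 0.1 -0.5  1.4] open 0.007
xaxis deg 7.66 yaxis [-7.e-04 -4.e-04 -1.e+00] rel [ 0.0006  0.0347 -0.0005]
```

View pics/w4b.png

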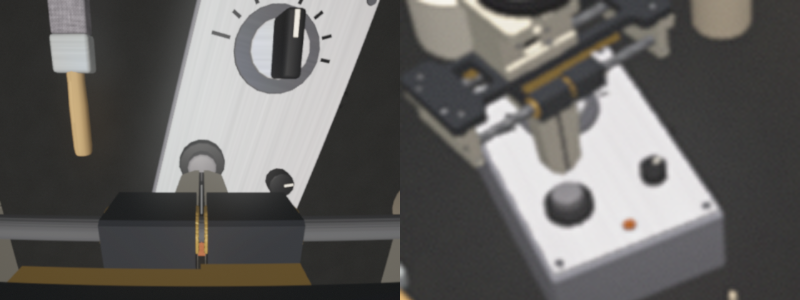

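The fingers line up laterally with the button (both at 203 px in the wrist view), and in the side view the tips hang just above it. Pressing.

```bash
python3 -m creep '[0,0.0005,0.015,0,0,0,0, 0,0.0005,0.026,0,0,0,0, 0,0.0005,0.030,0,0,0,0, 0,0.0005,0.033,0,0,0,0, 0,0.0005,0.0355,0,0,0,0, 0,0.0005,0.0355,0,0,0,0, 0,0.0005,0.0355,0,0,0,0]'
python3 rel.py .5095 .1395 .271
```

```text
time: 8.1
eef_pos: [0.5092, 0.1399, 0.2721]
tcp_rot: [-1.566, -0.106, 0.104]
ft_force: [-4.4, 0.5, 25.1]
opening: 0.001
t 8.1 pos [0.5092 0.1399 0.2721] q [-0.628  0.596  0.369  2.177 -0.494  0.446  0.268] F [-4.4  0.5 25.1] open 0.001
xaxis deg 7.66 yaxis [ 0.001  0.002 -1.   ] rel [ 0.0002  0.0011 -0.0005]
```

At 25 N the fingertips are at z = 0.086, which is 6 mm down and against the stop. Retracting.

```bash
python3 -m creep '[0,0,-0.02,0,0,0,0, 0,0,-0.06,0,0,0,0, 0,0,-0.1,0,0,0,0, 0,0,-0.14,0,0,0,0, 0,0,-0.14,-0.08,0,0,0, 0,0,-0.14,-0.12,0,0,0, 0,0,-0.14,-0.12,0,0,0, 0,0,-0.14,-0.12,0,0,0, 0,0,-0.14,-0.12,0,0,0]'
python3 rel.py .5095 .1395 .271
python3 - <<'E'
from h import *
a=snap("top","top5");b=snap("side","s5")
f=lambda i,x,y,w,h:cv2.resize(i[y:y+h,x:x+w],(400,370),interpolation=cv2.INTER_CUBIC)
cv2.imwrite("pics/f5.png",np.hstack([f(a["img"],120,180,130,120),f(b["img"],145,105,130,120)])[:,:,::-1])
E
```

```text
time: 9.0
eef_pos: [0.5251, 0.0211, 0.4103]
tcp_rot: [-1.568, -0.104, 0.105]
ft_force: [0.4, 0.6, 0.3]
opening: 0.009
t 9.0 pos [0.5251 0.0211 0.4103] q [-0.564  0.398  0.573  2.072 -0.312  0.755  0.337] F [0.4 0.6 0.3] open 0.009
xaxis deg 7.62 yaxis [-2.e-04  4.e-04 -1.e+00] rel [0.0003 0.1394 0.1194]
```

View pics/f5.png

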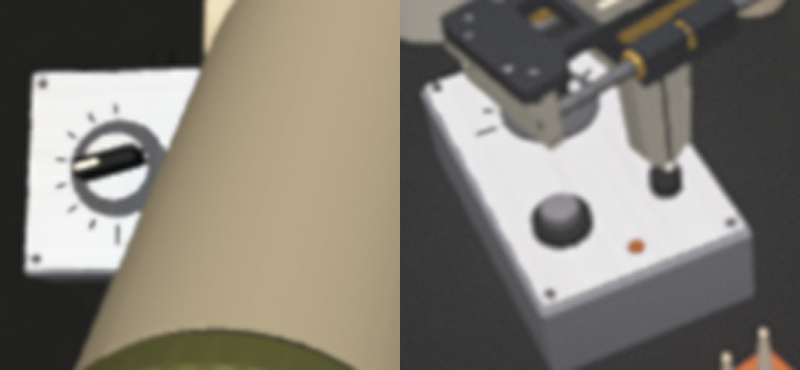

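The pointer lies 15° below the horizontal of the picture, along the third tick. The button is up again and the arm is clear. Handing in.

```bash
python3 -c "
from station import r
print(r.hand_in())"
```

```text
the job is handed in; nothing more can be done
None
```

I turned the selector three clicks clockwise, then pressed the start button fully down and let it go. The job was handed in at about 9 s of the 45 s allowed.

- **Selector:** The gripper turned the bar 75.3° before letting go. In the wrist view after release, and again in the top view at the end, the pointer lines up with the third tick.
- **Start button:** The fingertips went to z = 0.086, which is the full 6 mm of travel, with a measured force of 25 N. The final side view shows the button up again.
- **Robot:** It stood clear of everything, with a force reading close to zero.
- **Disagreement:** The wrist camera and the fixed cameras differed by about 3 mm sideways. I centred the grasp on the fingers as seen in the wrist view. The side force while gripping stayed around 5 N.

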